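# Seat the hand-rest board in its notches and bolt it

## Task

Using only the fingertips, push the wooden hand-rest board along its two rails until it drops fully down into its notches and lies flat, then push the red tab to slide the bolt fully across over the edge of the board so that it is locked in. Do not grip or lift the board, and leave everything else on the tray where it stands.

Things in the scene. Friction and masses are not known exactly. Their poses are not given: they have to be found in the camera images.
- rack: Fixed aluminium rack on the floor of the square steel tray (3 mm above the ledge; tray rim 14 mm high). Origin: centre of the underside of its base plate (124 mm in x, 270 in y, 4 thick). y runs along the rails, +y is the way the board must go; +x points across them, away from the robot. A guide wall 4 mm thick, 30 mm high, stands outside each rail at |x| = 57 to 61 mm.
- rails (a point): Point midway between the two grey rails, at rack x = y = 0, level with their tops, 18 mm above the rack's origin. Rails run along y, 270 mm, from |x| = 28 to 57 mm; the 56 mm gap between is open down to the base plate. Four notches 20 mm long, 8 mm deep, with orange floors, take the board's feet. No end stop on the rails.
- board: Loose light-wood hand-rest board, 0.2 to 0.3 kg, 110 mm in x, 130 in y, axes as the rack's, pale pad on top. Origin: below its centre, level with the undersides of its four black 6 mm feet; the slab spans 6 to 18 mm above that. Starts riding on the rails, origin at rack z = 18 mm, 55 to 115 mm short of the seat. Has 2 mm play each side between the guide walls.
- ledge (a point): Middle of the board's trailing end face (board x = 0, y = -65 mm, z = 20 mm), where to push it with fingertips. A dark wooden ledge 70 mm wide, 8 mm thick, stands on this edge, top 34 mm above the board's origin. Pushed slowly (under 0.1 m/s) the board needs 1 to 4 N, until it drops 6 mm, its feet meet the notch ends and it stops firmly.
- seat (a point): Point fixed on the rack where the board's origin lies when the board is seated: rack x = 0, y = +55 mm, z = 12 mm (feet have 3 mm of play each way along y).
- bolt (a joint): Travel of the bolt along rack +x, m: 0 drawn back, 0.030 at its end stop (locked, 23 mm over the board's edge). Starts at 0 to 0.006; about 2 N of friction; stays where left. Flat steel bolt 52 x 16 mm, 32.5 to 38.5 mm above the rack's origin: passes 2.5 mm over the seated board but strikes the edge of one still riding on the rails.
- tab (a point): Centre of the top of the bolt's red upright tab, moves with the bolt; at joint value 0 at rack x = -108, y = +55, z = 63 mm. Tab 8 mm in x, 26 in y, standing from 37 to 63 mm above the rack's origin; push its outer face along rack +x. Under the bolt is a black block, rack x = -118 to -62 mm, 32 mm wide in y, 31 mm high.
- turntable: Small round grey plastic turntable on the tray, disc 124 mm across, 19 mm high, origin under its centre; leave alone.
- polish_a: Red bottle, 28 mm across, 68 mm high, standing on the turntable; origin at the underside; leave alone.
- polish_b: Mauve bottle, 28 mm across, 68 mm high, standing on the turntable; origin at the underside; leave alone.
- bowl: Empty white ceramic finger bowl, 96 mm across, 42 mm high; origin under its centre; leave alone.
- separator: Pale blue plastic toe separator, 92 mm long, comb-shaped, 16 mm high; origin under its spine; leave alone.
- buffer: Wooden buffer block, 28 x 95 x 26 mm high; origin under its centre; leave alone.
- brush: Black plastic nail brush, 100 mm long, 21 mm high; origin under its centre; leave alone.
Things that resemble listed ones, but are neither listed nor needed, are in the scene too. What is shaped like the board but blue or pink is not meant.

How it is judged:
On the way, in this order (a step that is already met when the one before it is completed fails the run):
1. the board has dropped into its notches and lies flat, bolt still drawn back (z of board in the frame of seat below 0.002 m and horizontal distance between board and seat below 0.007 m and angle between the z axis of board and the z axis of rack, either way round below 0.03 rad and value of joint bolt below 0.012 m), for 0.2 s.
2. the bolt is pushed fully across over the seated board (z of board in the frame of seat below 0.002 m and value of joint bolt above 0.025 m), for 0.2 s.
At the end, for the whole second after the job is handed in: The board sits in its notches (origin within 2 mm of the seated height and 7 mm of the seat point, flat within 0.03 rad) and at rest, the bolt pushed at least 25 of its 30 mm over it (all of step 2 and horizontal distance between board and seat below 0.007 m and angle between the z axis of board and the z axis of rack, either way round below 0.03 rad and linear speed of board below 0.01 m/s); the robot touches nothing.
It fails at once if the board is lifted off its rails (more than 10 mm above riding height) (z of board in the frame of seat above 0.016 m).
It fails at once if something else on the tray is disturbed (moved more than 15 mm) (distance of any of polish_a, polish_b, bowl, separator, buffer, brush from where it was at the start of the episode above 0.015 m).
It also fails if it takes over 45 s, if anything falls off the work surface, if the arm or the gripper's body presses on something with over 40 N, if the wrist force passes 120 N, or if a joint passes its speed limit or range.

## Robot

A 6-joint arm with a two-finger parallel gripper is mounted at the origin on the work surface. World frame = base frame: x ahead of the robot, y to its left, z up, the work surface at z = 0. Lengths are in m, angles in rad, forces in N, time in s.
With the tool pointing down it reaches from about 0.25 to 0.725 m from the base axis. Payload 4 kg.
Tool frame: the origin (TCP) lies midway between the tips of the shut fingers; the grasp point (between the pads) lies 19 mm behind it; z points along the fingers, y is the line along which they close (so a half turn about z gives the same grasp; the last joint's range is limited). The gripper opens to 85 mm and grips with 20 to 120 N. Pads are 22 mm wide; open, the fingers measure 114 mm over their backs; the gripper's body (76 mm by 85 mm) begins 54 mm behind the grasp point. The pads swing forward as they close: fully open they stand 13 mm farther back than shut.
Start: joints at [1.337, 0.241, 0.005, 1.335, 0, 1.571], TCP at [0.116, 0.486, 0.231] pointing down, gripper open.
Joint ranges: [-2.72, 2.72], [-1.05, 1.87], [-1.09, 1.28], [-1.99, 2.15], [-1.42, 1.44], [-3.14, 3.14]. Speed limits (rad/s): [2.79, 2.79, 3.14, 3.14, 3.14, 3.14].

## Interface

Orientations are given as a unit quaternion [x, y, z, w].
In Python, from workcell import status, camera, get_calibration, ticket gives the robot as it stands.
- The arm moves only by the shell command python3 -m creep 'ROWS' [OPENING]. ROWS is JSON, a list of rows, each a list of 6 numbers: the shift along the world's x, y, z in cm, then the turn, a rotation vector about the world's x, y, z in degrees. A call has 1 to 8 rows; each row shifts and turns the commanded pose from where the row before left it; what a row does not reach is not made up. A row lasts 1/10 s, in which the tool goes at most 50 mm and 8.59 degrees, less where a joint would pass 70% of its speed; a pose out of reach is approached as far as the arm can. A call is refused whole if a number of a shift passes 5 or a number of a turn 8.59, either way. A call with a gripper value outside its range is refused whole. OPENING is the opening, from -1 (shut) to 1 (fully open), so that 0 is half open, set as the call begins (- or left out, the last holds). The fingers move at their own pace and stop on an object; the grip force is fixed at half the most. Time passes only in rows, so rows that do not move let the fingers close. It gives the time, the measured TCP pose, the force, the opening and the grip force at its end, in the units of the state.
- status.get_obs(): the state, without advancing time (a new reading comes with each control period).
- camera(name): name is "scene" or "side" or "wrist"; returns the picture (384x512x3 uint8, red, green, blue); there is no depth.
- get_calibration(name): a dict with "fx", "fy", "cx", "cy" (pixels), "k1" (the pictures are not rectified: a ray, as slopes to the right and down, at radius r is drawn at 1 + k1 r^2 times it, then the intrinsics apply), "rvec" (rotation vector, rad) and "tvec" (3), from world to camera coordinates, as OpenCV has them; the wrist camera has in their place "tool_from_camera" (4x4, takes a point from camera to tool coordinates, whose origin is the TCP and whose axes are the flange's). Camera axes: x right, y down, z forward; pixel columns grow to the right and rows downward; lengths in m; the calibration is good to about 2 mm. A picture is of the moment at which its call begins: read the wrist's pose just before it. get_calibration takes no time and is no camera call.
- ticket.job_done(): hands the job in; it is judged then, once.
The state is a dict: "clock": time; "joint_pos": joint angles; "joint_vel": joint speeds; "tau": joint torques, N m; "eef_pos": TCP position; "tool_rot": TCP orientation; "ft_force": force on the tool from outside, world axes, zero at the start; "ft_torque": the same for the moment, N m; "grip_width": finger opening in m; "grasp_force": force on a finger pad.
Only numpy, scipy, OpenCV 4.12 (cv2) and the standard library are available. Lean on these libraries where they do the work, as an engineer would, in place of code of your own. Each camera call takes 0.05 s, during which the arm holds its last target. There are 200 camera calls.

## Working session

There is one attempt and no reset: what is moved stays moved. The work goes in short steps, Python scripts to look and compute and a shell command to move; the robot and the scene stay as the last step left them, time stands still between calls to the robot, and variables do not carry over. Pictures are saved under pics/ and viewed, at most 10 in all, crops included, and the job is handed in when it is done.

```bash
mkdir -p pics; ls; python3 - <<'E'
from workcell import status, camera, get_calibration
import cv2
for n in("scene","side"):
    cv2.imwrite(f"pics/{n}0.png",cv2.cvtColor(camera(n),cv2.COLOR_RGB2BGR)); c=get_calibration(n); print(n,c)
print(get_calibration("wrist"));o=status.get_obs();print(o)
E
```

```text
pics
scene {'fx': 353.9221450616422, 'fy': 353.9221450616422, 'cx': 254.15516603921085, 'cy': 195.86922430480416, 'k1': -0.025305810913996665, 'rvec': array([ 2.01136691,  1.43393681, -0.53869161]), 'tvec': array([-0.20635989, -0.32315951,  1.22616585])}
side {'fx': 436.9927996737487, 'fy': 436.9927996737487, 'cx': 256.31703820878283, 'cy': 190.3241253150843, 'k1': -0.051103126848105564, 'rvec': array([ 2.13632013, -0.676205  ,  0.30514824]), 'tvec': array([-0.44098672,  0.25661203,  0.78401354])}
{'fx': 274.39488969540355, 'fy': 274.39488969540355, 'cx': 260.5229070382581, 'cy': 190.8488088741453, 'k1': 0.020555568167572563, 'tool_from_camera': array([[ 3.66336935e-04, -9.53273407e-01, -3.02108719e-01,
         7.79693728e-02],
       [ 9.99999557e-01,  8.72284317e-05,  9.37358675e-04,
         6.72498551e-04],
       [-8.67206628e-04, -3.02108929e-01,  9.53273016e-01,
        -1.41827369e-01],
       [ 0.00000000e+00,  0.00000000e+00,  0.00000000e+00,
         1.00000000e+00]])}
{'clock': 0.1, 'joint_pos': array([1.33698494e+00, 2.41357955e-01, 3.87715074e-03, 1.33521537e+00,
       1.51238550e-05, 1.57076679e+00]), 'joint_vel': array([-0.00113223, -0.00269995,  0.00185852,  0.00059822, -0.00081659,
       -0.00071151]), 'tau': array([-4.02192500e-04, -3.73138118e+01,  2.53009486e+01,  1.08646919e-02,
        6.96330221e-05,  1.84766868e-06]), 'eef_pos': array([0.11570847, 0.48584833, 0.23049879]), 'tool_rot': array([ 1.16624874e-01,  9.93175582e-01, -9.42554423e-04, -1.18322745e-04]), 'ft_force': array([-0.52609811, -0.46077034, -0.06725262]), 'ft_torque': array([ 0.02043016, -0.00547773, -0.02424076]), 'grasp_force': 0.0, 'grip_width': 0.08536914261834797}
```

View pics/scene0.png

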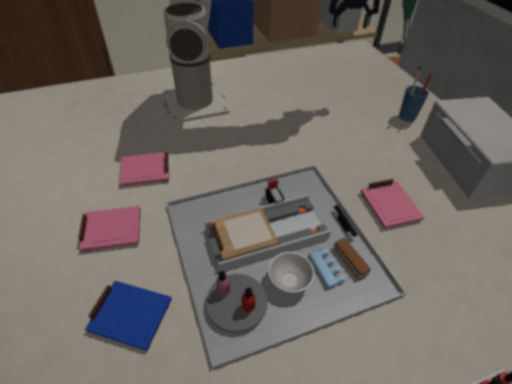

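View pics/side0.png

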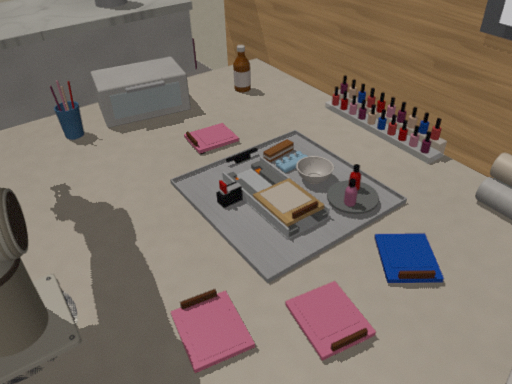

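The scene picture shows the rack around (265,230) with the board at its left end. The red tab is at (272,185). In the side picture the board is at (288,200) and the red tab at (225,185). I'll crop both closer to pick points.

```bash
cat > h.py <<'E'
import numpy as np, cv2
from workcell import status, camera, get_calibration
from scipy.spatial.transform import Rotation as R
def cam(name,obs=None):
    c=get_calibration(name)
    K=np.array([[c['fx'],0,c['cx']],[0,c['fy'],c['cy']],[0,0,1]]);d=np.array([c['k1'],0,0,0,0.])
    if 'rvec' in c: return K,d,np.array(c['rvec'],float),np.array(c['tvec'],float)
    T=np.eye(4);T[:3,:3]=R.from_quat(obs['tool_rot']).as_matrix();T[:3,3]=obs['eef_pos']
    W=np.linalg.inv(T@c['tool_from_camera'])
    return K,d,R.from_matrix(W[:3,:3]).as_rotvec(),W[:3,3]
def proj(C,p): return cv2.projectPoints(np.array(p,float).reshape(-1,1,3),C[2],C[3],C[0],C[1])[0][:,0]
def at_z(C,uv,z):
    n=cv2.undistortPoints(np.array([[uv]],float),C[0],C[1])[0,0]
    Rm=R.from_rotvec(C[2]).as_matrix();o=-Rm.T@C[3];v=Rm.T@np.array([n[0],n[1],1]);return o+v*(z-o[2])/v[2]
def save(n,im): cv2.imwrite(n,cv2.cvtColor(im,cv2.COLOR_RGB2BGR))
E
python3 - <<'E'
from h import *
S=cv2.imread('pics/scene0.png');D=cv2.imread('pics/side0.png')
a=cv2.resize(S[165:290,195:355],None,fx=5,fy=4.8,interpolation=3)
a=cv2.resize(S[165:285,195:355],None,fx=5,fy=5,interpolation=cv2.INTER_CUBIC);cv2.imwrite('pics/s1.png',a)
b=cv2.resize(D[140:260,200:360],None,fx=5,fy=5,interpolation=cv2.INTER_CUBIC);cv2.imwrite('pics/d1.png',b)
for n in('scene','side'):print(proj(cam(n),[[.1157,.4858,.23],[.3,0,0]]))
for uv in [(166,206),(318,169),(402,292),(209,355)]:print(at_z(cam('scene'),uv,.014))
E
```

```text
[[348.23478849  32.40945185]
 [217.77383625 156.9736347 ]]
[[ -6.88380109 103.73338179]
 [164.15613644 261.21023459]]
[ 0.45445784 -0.17610233  0.014     ]
[0.45215981 0.24825401 0.014     ]
[0.84826224 0.24766489 0.014     ]
[ 0.83914463 -0.16519223  0.014     ]
```

View pics/s1.png

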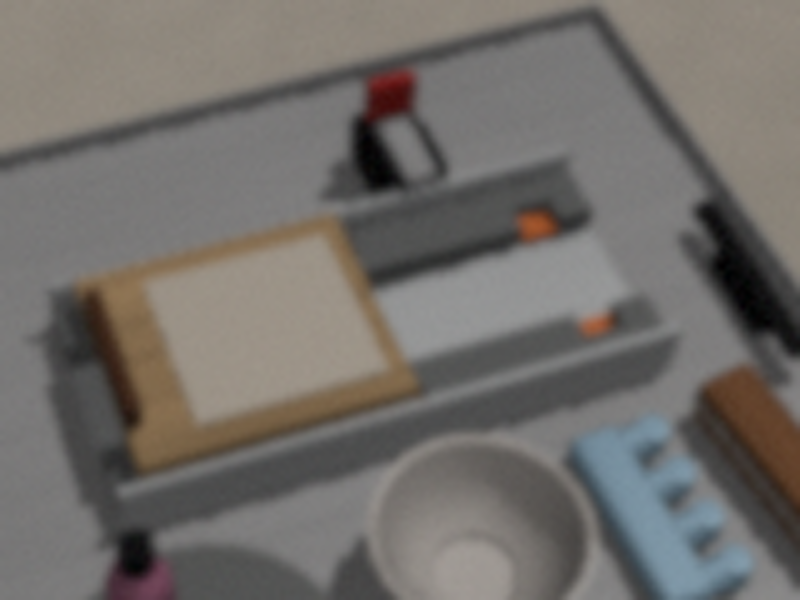

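View pics/d1.png

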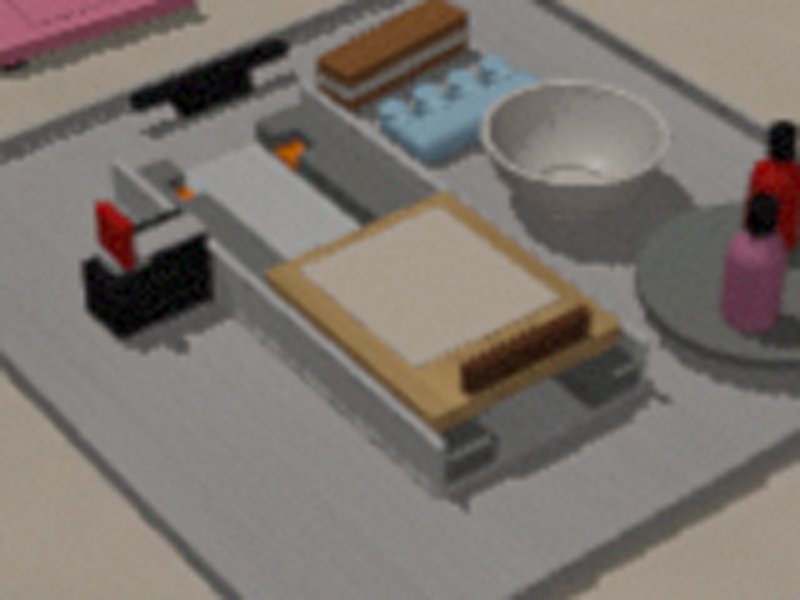

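```bash
cat > fit.py <<'E'
from h import *
from scipy.optimize import least_squares
A=cam('scene');B=cam('side')
s=lambda u,v:(u/5+195,v/5+165); d=lambda u,v:(u/5+200,v/5+140)
# cam, uv, rackpoint, kind
P=[(A,s(565,155),(-59,135,30),0),(A,s(675,335),(59,135,30),0),(A,s(120,490),(59,-135,30),0),
(B,d(117,165),(-59,135,30),0),(B,d(443,443),(-59,-135,30),0),(B,d(300,80),(59,135,30),0),(B,d(447,490),(-61,-135,0),0),
(B,d(435,425),(-55,-65,36),1),(B,d(625,330),(55,-65,36),1),(B,d(268,270),(-55,65,36),1),(B,d(440,195),(55,65,36),1),
(A,s(340,218),(-55,65,36),1),(A,s(420,383),(55,65,36),1),(A,s(135,470),(55,-65,36),1),(A,s(75,290),(-55,-65,36),1),
(B,d(113,221),(-112,55,63),2),(A,s(392,75),(-108,55,63),2)]
def tow(q,p,k):
    p=np.array(p,float)/1000
    if k==1:p=p+[0,q[3],0]
    if k==2:p=p+[q[4],0,0]
    return R.from_euler('z',q[2]).apply(p)+[q[0],q[1],.003]
def res(q): return np.concatenate([proj(c,tow(q,p,k))[0]-uv for c,uv,p,k in P])
if __name__=='__main__':
    r=least_squares(res,[.57,.05,0,-.05,0],loss='soft_l1');q=r.x
    print('x y yaw° boardy bolt',q[:2],np.degrees(q[2]),q[3:]);print(r.fun.reshape(-1,2).round(1))
    W=lambda *p:tow(q,p,0).round(4)
    for n,p in dict(ledge=(0,-65+q[3]*1e3,38),ledge_seated=(0,-10,32),tab=(-108+q[4]*1e3,55,63),tabend=(-78,55,63),tail=(0,-135,0)).items():print(n,W(*p))
    for n,uv,z in [('bowl',(291,258),.045),('mauve',(223,272),.09),('sep',(320,258),.02)]:print(n,at_z(A,uv,z))
E
python3 fit.py
```

```text
x y yaw° boardy bolt [0.60941258 0.03448403] 0.5751108288370588 [-0.05860576  0.00297192]
[[ 0.1 -0.9]
 [ 0.3 -1.5]
 [-1.   0.9]
 [-0.3 -1.9]
 [ 0.3 -0. ]
 [ 0.6 -0.1]
 [-1.5  1.1]
 [ 0.2 -2.1]
 [ 0.1 -2.3]
 [-0.7 -0.6]
 [ 1.5 -1.9]
 [-1.9 -1.3]
 [-0.3  1.2]
 [ 0.4  0.3]
 [-1.1 -1.8]
 [-0.8 -1.7]
 [-0.8  1. ]]
ledge [ 0.6107 -0.0891  0.041 ]
ledge_seated [0.6095 0.0245 0.035 ]
tab [0.5038 0.0884 0.066 ]
tabend [0.5309 0.0887 0.066 ]
tail [ 0.6108 -0.1005  0.003 ]
bowl [0.7130749  0.04949374 0.045     ]
mauve [ 0.72523144 -0.10198504  0.09      ]
sep [0.71990431 0.11917225 0.02      ]
```

The fit agrees to a few mm. The rack is at (0.609, 0.034) with yaw of about 0.6°, the board is about 114 mm short of the seat, and the bolt is near 3 mm. Next I move behind the ledge, shut the fingers and square the tool.

```bash
python3 -m creep '[[2.75,-3.4,0,0,0,7],[2.75,-3.4,0,0,0,7],[2.75,-3.4,0,0,0,0],[2.75,-3.4,0,0,0,0],[2.75,-3.4,0,0,0,0],[2.75,-3.4,0,0,0,0],[2.75,-3.4,0,0,0,0],[2.75,-3.4,0,0,0,0]]' -1
python3 -m creep '[[2.75,-3.4,0,0,0,0],[2.75,-3.4,0,0,0,0],[2.75,-3.4,0,0,0,0],[2.75,-3.4,0,0,0,0],[2.75,-3.4,0,0,0,0],[2.75,-3.4,0,0,0,0],[2.75,-3.4,0,0,0,0],[2.75,-3.4,0,0,0,0]]'
```

```text
clock: 0.9
eef_pos: [0.3364, 0.2127, 0.2311]
tool_rot: [-0.005, 1.0, -0.0, -0.0]
ft_force: [0.2, 0.6, 0.2]
grip_width: -0.0001
grasp_force: 0.0
clock: 1.7
eef_pos: [0.5564, -0.0592, 0.2308]
tool_rot: [-0.005, 1.0, 0.0, -0.0]
ft_force: [0.3, 0.4, 1.2]
grip_width: -0.0
grasp_force: 0.0
```

```bash
python3 -m creep '[[2.7,-3.5,0,0,0,0],[2.7,-3.6,0,0,0,0],[0,0,-4,0,0,0],[0,0,-4,0,0,0],[0,0,-4,0,0,0],[0,0,0,0,0,0]]'
python3 - <<'E'
from h import *
o=status.get_obs();C=cam('wrist',o);im=camera('wrist');b=camera('side');save('pics/w1.png',im)
from fit import tow
q=[.6094,.0345,np.radians(.575),-.0586,.003]
for p in[(-55,-65,36),(55,-65,36),(-35,-65,52),(35,-65,52),(0,-65,38)]:print(p,proj(C,tow(q,p,1))[0].round())
E
```

```text
clock: 2.3
eef_pos: [0.6044, -0.1277, 0.1039]
tool_rot: [-0.005, 1.0, 0.002, -0.007]
ft_force: [-1.2, 0.2, 0.3]
grip_width: -0.0001
grasp_force: 0.0
(-55, -65, 36) [310. 146.]
(55, -65, 36) [303. 273.]
(-35, -65, 52) [312. 177.]
(35, -65, 52) [308. 263.]
(0, -65, 38) [307. 215.]
```

View pics/w1.png

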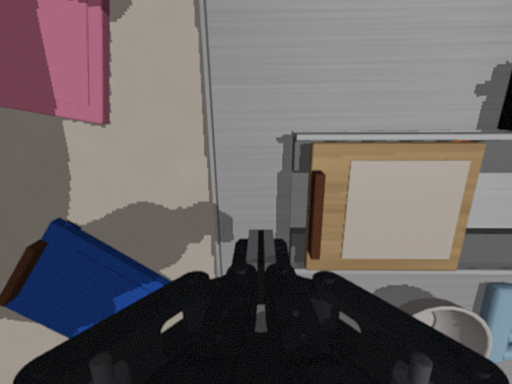

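The wrist view confirms the fit: ledge at (316,215), board end corners at (311,143) and (306,271), all within a few pixels of prediction. I'll lower behind it and push.

```bash
python3 -m creep '[[0.4,-0.1,-4,0,0,0],[0,0,-3.2,0,0,0],[0,0,0,0,0,0]]'
python3 -m creep '[[0,0.6,0,0,0,0],[0,0.6,0,0,0,0],[0,0.6,0,0,0,0],[0,0.5,0,0,0,0],[0,0.5,0,0,0,0],[0,0.5,0,0,0,0]]'
python3 -m creep '[[0,0.6,0,0,0,0],[0,0.6,0,0,0,0],[0,0.6,0,0,0,0],[0,0.6,0,0,0,0],[0,0.6,0,0,0,0],[0,0.6,0,0,0,0]]'
```

```text
clock: 2.7
eef_pos: [0.6123, -0.1291, 0.0377]
tool_rot: [-0.005, 1.0, 0.0, -0.002]
ft_force: [-1.0, 0.6, -0.3]
grip_width: -0.0003
grasp_force: 0.0
clock: 3.3
eef_pos: [0.6145, -0.0969, 0.0402]
tool_rot: [-0.005, 1.0, -0.001, 0.001]
ft_force: [0.1, -3.2, 2.2]
grip_width: -0.0005
grasp_force: 1.3
clock: 3.9
eef_pos: [0.6137, -0.0601, 0.0392]
tool_rot: [-0.005, 1.0, -0.0, -0.0]
ft_force: [-0.3, -3.5, 1.9]
grip_width: -0.0003
grasp_force: 1.2
```

```bash
python3 -m creep '[[0,-0.8,0,0,0,0],[-0.2,0,-0.7,0,0,0],[0,0,0,0,0,0]]'
python3 -m creep '[[0,0.5,0,0,0,0],[0,0.5,0,0,0,0],[0,0.5,0,0,0,0],[0,0.5,0,0,0,0],[0,0.5,0,0,0,0],[0,0.5,0,0,0,0],[0,0.5,0,0,0,0],[0,0.5,0,0,0,0]]'
```

```text
clock: 4.2
eef_pos: [0.6103, -0.0686, 0.0307]
tool_rot: [-0.005, 1.0, 0.0, -0.002]
ft_force: [-0.2, 0.2, -0.2]
grip_width: -0.0002
grasp_force: 0.0
clock: 5.0
eef_pos: [0.6118, -0.0281, 0.0323]
tool_rot: [-0.005, 1.0, -0.0, 0.0]
ft_force: [-0.5, -1.7, -0.1]
grip_width: 0.0002
grasp_force: 0.5
```

```bash
python3 -m creep '[[0,0.5,0,0,0,0],[0,0.5,0,0,0,0],[0,0.5,0,0,0,0],[0,0.5,0,0,0,0],[0,0.4,0,0,0,0],[0,0.3,0,0,0,0]]'
python3 -m creep '[[0,0.3,0,0,0,0],[0,0.3,0,0,0,0]]'
```

```text
clock: 5.6
eef_pos: [0.6118, -0.0012, 0.0323]
tool_rot: [-0.005, 1.0, -0.0, 0.0]
ft_force: [-0.1, -0.7, -0.2]
grip_width: 0.0004
grasp_force: 0.6
clock: 5.8
eef_pos: [0.6118, 0.0046, 0.0323]
tool_rot: [-0.005, 1.0, -0.0, -0.0]
ft_force: [0.6, -0.9, -1.1]
grip_width: 0.0001
grasp_force: 0.6
```

```bash
for i in 1 2 3 4; do python3 -m creep '[[0,0.2,0,0,0,0],[0,0.1,0,0,0,0]]' | egrep 'eef|force'; done
```

```text
eef_pos: [0.6119, 0.0076, 0.0323]
ft_force: [1.2, -0.8, -0.2]
grasp_force: 0.5
eef_pos: [0.6119, 0.0105, 0.0324]
ft_force: [-0.8, -1.8, -0.9]
grasp_force: 0.7
eef_pos: [0.6119, 0.0135, 0.0324]
ft_force: [0.8, -0.9, 0.3]
grasp_force: 0.7
eef_pos: [0.6116, 0.0148, 0.0324]
ft_force: [-1.2, -6.9, 0.2]
grasp_force: 3.7
```

The force jumped to about 7 N at y = 0.0148, which suggests the stop. I'll back off slightly and check.

```bash
python3 -m creep '[[0,0.1,0,0,0,0],[0,0,0,0,0,0]]' | egrep 'eef|ft_f'; python3 -m creep '[[0,-1,0,0,0,0],[0,-3,1,0,0,0],[0,-1,4,0,0,0],[-1,0,4,0,0,0],[-3,0,0,0,0,0]]'
python3 - <<'E'
from h import *
from fit import tow
q=[.6094,.0345,np.radians(.575),.055,.003]
B=cam('side');im=camera('side')
for z in(30,36):print([ (((proj(B,tow(q,p,1))[0])-[200,120])*5).round().tolist() for p in[(-55,-65,z),(55,-65,z),(-55,65,z),(55,65,z)]])
save('pics/d2.png',cv2.resize(im[120:240,200:360],None,fx=5,fy=5,interpolation=cv2.INTER_CUBIC))
E
```

```text
eef_pos: [0.6116, 0.0149, 0.0324]
ft_force: [-0.1, -8.2, 1.0]
clock: 7.3
eef_pos: [0.5784, -0.0331, 0.1288]
tool_rot: [-0.005, 1.0, 0.0, 0.008]
ft_force: [0.6, -0.2, -0.6]
grip_width: -0.0001
grasp_force: 0.0
[[285.0, 394.0], [468.0, 311.0], [137.0, 266.0], [313.0, 194.0]]
[[285.0, 384.0], [468.0, 301.0], [137.0, 256.0], [313.0, 185.0]]
```

View pics/d2.png

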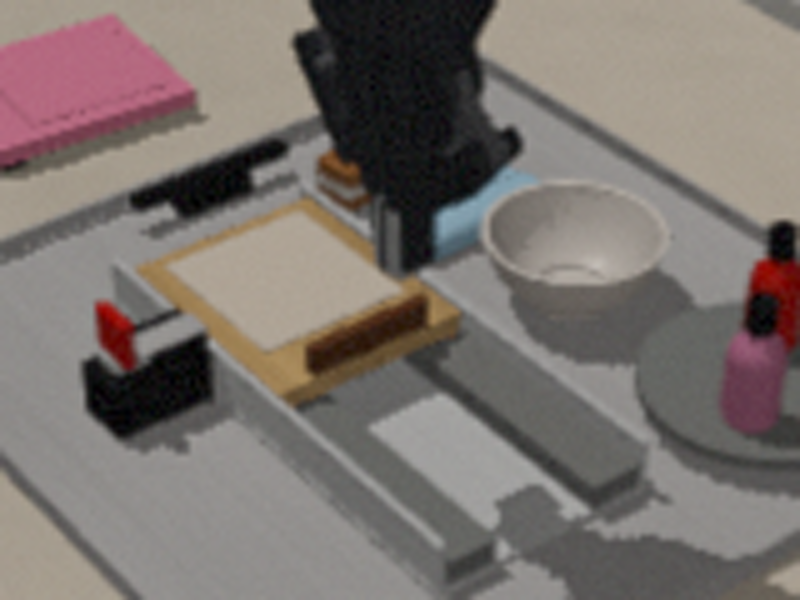

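The board is seated. Its corners at (135,268), (303,203), (462,313) and (285,402) match the dropped height, flush with the wall tops. Next is the tab, whose outer face is at about x = 0.500, y = 0.088.

```bash
python3 -m creep '[[-3.5,3,0,0,0,0],[-3.5,3,0,0,0,0],[-3.5,3,0,0,0,0],[-1,3,0,0,0,0],[0,0,-4,0,0,0],[0,0,-4,0,0,0],[0,0,0,0,0,0]]'
python3 - <<'E'
from h import *
o=status.get_obs();print(o['eef_pos']);C=cam('wrist',o);im=camera('wrist');save('pics/w2.png',im)
print(proj(C,[[.5,.0884-.013,.066],[.5,.0884+.013,.066],o['eef_pos']]).round())
E
```

```text
clock: 8.05
eef_pos: [0.4518, 0.0872, 0.0381]
tool_rot: [-0.006, 1.0, -0.0, -0.005]
ft_force: [-2.0, -0.5, 0.6]
grip_width: -0.0001
grasp_force: 0.0
[0.45182505 0.08721654 0.03814068]
[[235. 352.]
 [284. 353.]
 [259. 245.]]
```

View pics/w2.png

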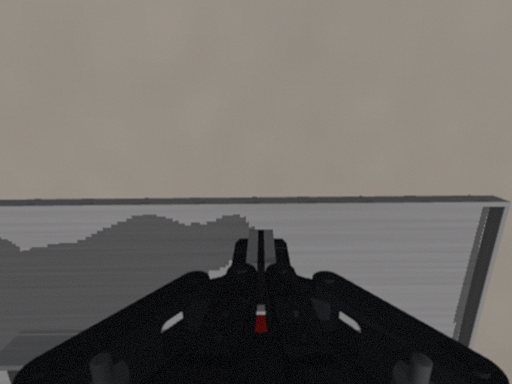

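The tab shows red through the finger gap at (261,322), so it is centred in y. I'll raise 1 cm and push along +x.

```bash
python3 -m creep '[[0,0,0.9,0,0,0],[1,0,0,0,0,0],[1,0.1,0,0,0,0],[0.8,0,0,0,0,0]]'|egrep 'eef|ft_f'
for i in 1 2 3; do python3 -m creep '[[0.4,0,0,0,0,0],[0.4,0,0,0,0,0]]'|egrep 'eef|ft_f'; done
```

```text
eef_pos: [0.4876, 0.0886, 0.0529]
ft_force: [-2.8, 0.1, 1.7]
eef_pos: [0.4926, 0.0883, 0.0512]
ft_force: [-2.0, 0.6, 2.0]
eef_pos: [0.5005, 0.0883, 0.051]
ft_force: [-1.7, 0.4, 0.6]
eef_pos: [0.5087, 0.0884, 0.051]
ft_force: [-2.4, -0.4, 0.6]
```

```bash
for i in 1 2 3 4; do python3 -m creep '[[0.2,0,0,0,0,0],[0.1,0,0,0,0,0]]'|egrep 'eef|ft_f'; done
```

```text
eef_pos: [0.5118, 0.0884, 0.0511]
ft_force: [-2.0, 0.5, -0.7]
eef_pos: [0.5146, 0.0884, 0.0511]
ft_force: [-4.8, 0.1, 0.4]
eef_pos: [0.5147, 0.0884, 0.0511]
ft_force: [-10.9, 0.2, 7.7]
eef_pos: [0.5148, 0.0884, 0.051]
ft_force: [-18.0, 1.4, 14.2]
```

It reached a firm end stop at x = 0.515, as predicted. I'll retreat and check.

```bash
python3 -m creep '[[-1,0,0,0,0,0],[-3,0,0,0,0,0],[-2,0,3,0,0,0],[-2,0,4,0,0,0],[-3,0,2,0,0,0],[0,0,0,0,0,0],[0,0,0,0,0,0]]'|egrep 'clock|eef|ft_f'
python3 - <<'E'
from h import *
a=camera('scene')[165:285,195:315];b=camera('side')[125:245,200:360]
save('pics/f.png',cv2.resize(np.hstack([a,b]),(800,343),interpolation=cv2.INTER_CUBIC))
E
```

```text
clock: 10.6
eef_pos: [0.4123, 0.0886, 0.1424]
ft_force: [0.7, 0.6, -0.1]
```

View pics/f.png

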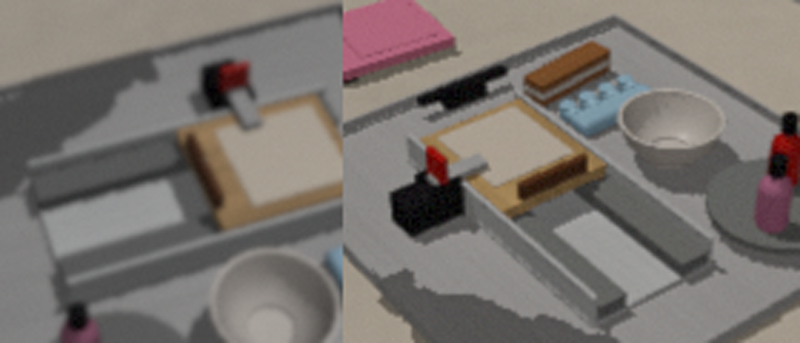

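The bolt lies over the edge of the flat board, around (245,108) and (470,165). Everything else stands as before and the robot is clear, so I'm handing in.

```bash
python3 -c "
from workcell import ticket;print(ticket.job_done())"
```

```text
the job is handed in; nothing more can be done
None
```

The board is seated flat in its notches, the bolt is pushed across to its end stop, the other items look undisturbed, and the job was handed in at about 10.7 s; no verdict came back.

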